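Put the mills away heavy end down

ROBOT

A 6-joint arm with a two-finger parallel gripper is mounted at the origin on a cart in front of the work surface, level with it; the furniture and walls round the work are solid. World frame = base frame: x ahead of the robot, y to its left, z up, the work surface at z = 0. Lengths are in mm, angles in rad, forces in N, time in s.
With the tool pointing down it reaches from about 350 to 875 mm from the base axis. Payload 4.2 kg.
Tool frame: the origin (TCP) lies at the very end of the fingers, on their centre line; the grasp point (between the pads) lies 19 mm behind it; z points along the fingers, y is the line along which they close (so a half turn about z gives the same grasp; the last joint's range is limited). The gripper opens to 85 mm and grips with 20 to 120 N. Pads are 22 mm wide; open, the fingers measure 114 mm over their backs; the gripper's body (76 mm by 85 mm) begins 54 mm behind the grasp point. The pads swing forward as they close: fully open they stand 13 mm farther back than shut.
Start: joints at [1.471, 0.385, 0.008, 0, -1.194, -0.259], TCP at [219.436, 585.19, 231.312] pointing down, gripper open.
Joint ranges: [-3.14, 3.14], [-1.21, 2.06], [-1.07, 1.41], [-3.16, 2.05], [-2.99, -0.16], [-3.1, 3.1]. Speed limits (rad/s): [2.79, 2.79, 3.14, 3.14, 3.14, 3.14].

INTERFACE

Orientations are given as a unit quaternion [x, y, z, w].
In Python, from bench import read_state, get_image, camera_model, job_done gives the robot as it stands.
- The arm moves only by the shell command python3 -m handwheel 'ROWS'. ROWS is JSON, a list of rows, each a list of 7 numbers: the shift along the tool's x, y, z in m, then the turn, a rotation vector about the tool's x, y, z in rad, then the gripper's target within -1 to 1 (fully open at 1, half-way at 0, shut at -1). In form: [[dx, dy, dz, wx, wy, wz, jaw], ...]. A call has 1 to 10 rows; each row is the pose to reach, as a shift and turn from the pose commanded when the call began, along the tool's axes at that moment; what a row does not reach only later rows make up. A row lasts 1/8 s, in which the tool goes at most 62.5 mm and 10.7 degrees, less where a joint would pass 70% of its speed; a pose out of reach is approached as far as the arm can. A call with a gripper value outside its range is refused whole. The fingers move at their own pace and stop on an object; the grip force is fixed at half the most. Time passes only in rows, so rows that repeat a pose let the fingers close. It gives the time, the measured TCP pose, the force, the opening and the grip force at its end, in the units of the state.
- read_state(): the state, without advancing time (a new reading comes with each control period).
- get_image(name): name is "side" or "top"; returns (picture, depth): 480x640x3 uint8, blue, green, red; 480x640 float32, mm along the optical axis (not along the pixel's ray), 0 where there is no reading.
- camera_model(name): a dict with "K" (3x3 intrinsics, pixels), "dist" ([k1, k2, p1, p2, k3] as OpenCV has them; the pictures are not rectified), "rvec" (rotation vector, rad) and "tvec" (3), from world to camera coordinates, as OpenCV has them. Camera axes: x right, y down, z forward; pixel columns grow to the right and rows downward; lengths in mm; the calibration is good to about 2 mm. A picture is of the moment at which its call begins. camera_model takes no time and is no camera call.
- job_done(): hands the job in; it is judged then, once.
The state is a dict: "clock": time; "joints": joint angles; "joint_vel": joint speeds; "joint_efforts": joint torques, N m; "position": TCP position; "ee_rot": TCP orientation; "contact_force": force on the tool from outside, world axes, zero at the start; "wrist_torque": the same for the moment, N m; "gripper_width": finger opening in mm; "grasp_force": force on a finger pad.
Only numpy, scipy, OpenCV 4.12 (cv2) and the standard library are available. Lean on these libraries where they do the work, as an engineer would, in place of code of your own. Each camera call takes 0.05 s, during which the arm holds its last target. There are 200 camera calls.

TASK

The two square wooden mills look the same at both ends, but one end of each hides the heavy grinding works. Lift each at mid-length to feel which end is the heavy one, then lay each mill in a channel of its own on the sloping rack, heavy end down the slope, lying flat in the channel with its lower end resting on the foot ledge. Leave the shaker, spice jar, tin and timer standing where they are.

Things in the scene. Friction and masses are not known exactly. Their poses are not given: they have to be found in the camera images.
- mill_1: Square brown wooden mill with a steel cap and black line at each end, 160 x 44 x 44 mm, 0.4 kg, lying loose on its side. Both ends look alike. Centre of mass 30 to 40 mm from mid-length, towards the heavy end (about 0.14 N m when held at mid-length); which end that is changes from start to start and cannot be told from the pose or axes. Origin at its middle; x along its length, y, z square to its sides.
- mill_2: Second mill, looks, size, weight, origin and axes as the first; its heavy end is drawn separately. Both mills lie to the left of the rack, one nearer the robot than the other; behind them a wall cabinet hangs 0.47 m above the worktop, so lift the far one only a little before drawing it back.
- rack: Fixed rack: dark wood base 200 x 290 x 12 mm on the worktop with a tilted light-wood deck, 290 mm wide, that rises away from the robot at 20 degrees. Origin at the centre of the base's underside, z up, x level in the direction in which the deck rises, y across.
- deck: Tilted deck of the rack. Origin on its upper face, 55 mm above the worktop; x up the slope (20 degrees), y across, z out of the face. Two channels run along x with centre lines at y = -70 and +70 mm. Dark foot ledge across the low edge: inner face at x = -80 mm, 28 mm high. A mill fully home has its middle at x = 0, z = 22 mm.
- channel_right (a point): Middle of the channel at deck y = -70 mm, on the deck's face; axes as the deck's. Channels are 56 mm wide between dark ribs 14 mm high and 8 mm thick, which stand only at x = -76 to -44 and +56 to +88 mm; between them the sides are open for fingers.
- channel_left (a point): Middle of the channel at deck y = +70 mm, on the deck's face; axes as the deck's; otherwise like the other channel.
- salt_shaker: Grey-topped glass salt shaker, 44 mm across, 90 mm tall, standing loose near the mills; origin at the centre of its foot, z up. Bystander.
- spice_0: Spice jar with a green cap, 46 mm across, 106 mm tall, standing loose near the mills; origin at the centre of its foot, z up. Bystander.
- tomato_tin: Food tin with a red and blue band, 57 mm across, 72 mm tall, standing loose near the mills; origin at the centre of its foot, z up. Bystander.
- kitchen_timer: Red and white round kitchen timer, 64 mm across, 47 mm tall, standing loose near the front edge; origin at the centre of its foot, z up. Bystander.
Mind the look-alikes: they are no part of the job. What is shaped like the mill_2 but pink is not meant.

How it is judged:
By the outcome, as a careful person would: the job done as asked, in the order asked, and still so for the second after the job is handed in, with the robot touching nothing.
It also fails if it takes over 64 s, if anything falls off the work surface, if the arm or the gripper's body presses on something with over 40 N, if the wrist force passes 120 N, or if a joint passes its speed limit or range.

## Working session

There is one attempt and no reset: what is moved stays moved. The work goes in short steps, Python scripts to look and compute and a shell command to move; the robot and the scene stay as the last step left them, time stands still between calls to the robot, and variables do not carry over. Pictures are saved under pics/ and viewed, at most 10 in all, crops included, and the job is handed in when it is done.

```bash
mkdir -p pics; ls; python3 - <<'E'
from bench import *
import cv2
s=read_state();print(s)
for n in("top","side"):
    im,d=get_image(n);cv2.imwrite(f"pics/{n}0.png",im)
    import numpy as np
    np.save(f"pics/{n}0.npy",d)
    m=camera_model(n);print(n,m, -cv2.Rodrigues(np.array(m['rvec']))[0].T@np.array(m['tvec']).ravel())
E
```

```text
pics
{'clock': 0.0, 'joints': array([ 1.47060782e+00,  3.85563474e-01,  6.60045973e-03, -4.94842193e-04,
       -1.19398887e+00, -2.58608035e-01]), 'joint_vel': array([-8.27569841e-04,  1.17911928e-03,  1.70699039e-03,  7.79153800e-05,
        1.54385932e-03,  7.43888411e-05]), 'joint_efforts': array([-6.78429551e-04, -3.92291594e+01,  1.88402134e+01,  4.18634132e+00,
       -4.69056540e-03,  6.80684863e-06]), 'position': array([219.24002243, 584.65339352, 230.20809523]), 'ee_rot': array([ 9.83934351e-01, -1.78527246e-01, -1.43962356e-04,  1.09259621e-03]), 'contact_force': array([ 0.06572437,  0.21345038, -0.32536436]), 'wrist_torque': array([-0.01141153, -0.01898252, -0.02854506]), 'grasp_force': 0.0, 'gripper_width': 85.24483904677837}
top {'K': array([[443.77525596,   0.        , 324.72303101],
       [  0.        , 443.77525596, 242.37954815],
       [  0.        ,   0.        ,   1.        ]]), 'dist': array([-0.01763007,  0.        ,  0.        ,  0.        ,  0.        ]), 'rvec': array([ 2.15277913, -2.17870922,  0.15482818]), 'tvec': array([181.15625924, 563.74699601, 902.99614956])} [449.87039884 192.34836235 962.6261183 ]
side {'K': array([[606.65150991,   0.        , 323.45231647],
       [  0.        , 606.65150991, 239.52171533],
       [  0.        ,   0.        ,   1.        ]]), 'dist': array([-0.04048949,  0.        ,  0.        ,  0.        ,  0.        ]), 'rvec': array([ 2.24913345, -0.85349736,  0.3523063 ]), 'tvec': array([-273.31800734,  430.47999828, 1070.23694216])} [ -88.09462403 -498.63154063 1071.92760871]
```

View pics/top0.png

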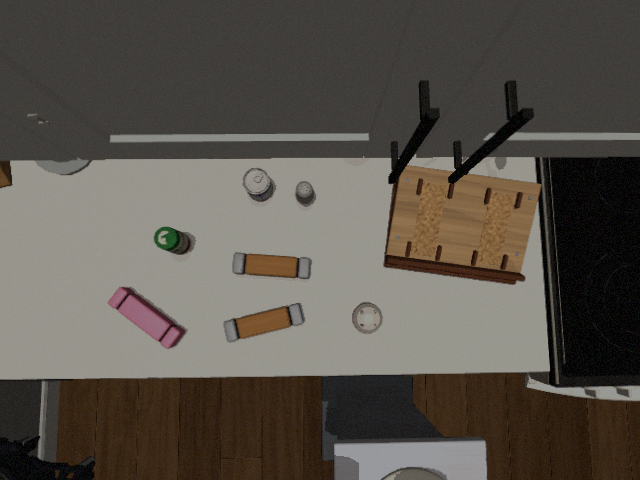

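View pics/side0.png

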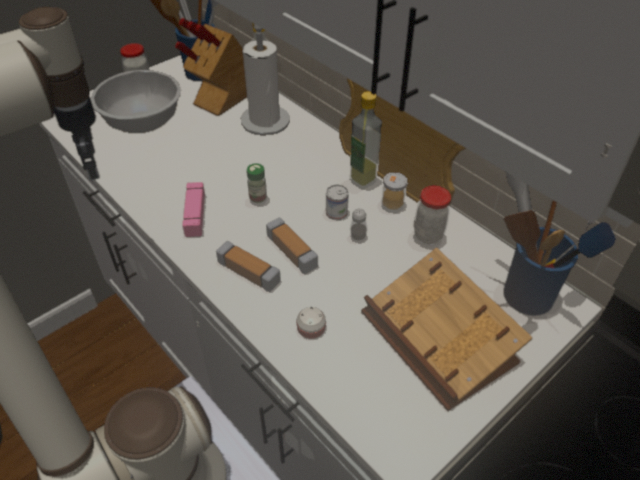

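The top view shows the brown mills at about (271,266) and (264,323), the pink decoy at (145,318) and the rack centred near (463,222). The timer is at (367,318), the shaker at (304,192), the tin at (257,183) and the green-capped jar at (170,239). The side view agrees.

```bash
cat > h.py <<'E'
import numpy as np, cv2
from bench import *
from scipy.spatial.transform import Rotation as R
def cloud(name,d):
    m=camera_model(name);K=m['K'];v,u=np.mgrid[0:480,0:640]
    uv=np.stack([u,v],-1).reshape(-1,1,2).astype(float)
    n=cv2.undistortPoints(uv,K,m['dist']).reshape(-1,2)
    P=np.c_[n,np.ones(len(n))]*d.reshape(-1,1)
    Rm=cv2.Rodrigues(np.array(m['rvec']))[0]
    return ((P-np.array(m['tvec']).ravel())@Rm).reshape(480,640,3)
E
cat > a.py <<'E'
from h import *
for n,boxes in(("top",[(225,245,318,285),(218,298,308,348)]),("side",[(260,212,322,272),(212,236,285,290)])):
    im=cv2.imread(f"pics/{n}0.png");d=np.load(f"pics/{n}0.npy");P=cloud(n,d)
    print(n,"table",P[350,250] if n=="top" else P[300,260])
    for (a,b,c,e) in boxes:
        Q=P[b:e,a:c].reshape(-1,3);Q=Q[(Q[:,2]>36)&(Q[:,2]<60)]
        (cx,cy),wh,ang=cv2.minAreaRect(Q[:,:2].astype(np.float32))
        q=Q[:,:2]-[cx,cy];w=np.linalg.svd(Q[:,:2]-Q[:,:2].mean(0),full_matrices=False)[2][0]
        print("mill",len(Q),np.round([cx,cy,*wh],1),"pca mean",Q.mean(0).round(1),"yaw",np.degrees(np.arctan2(w[1],w[0])).round(1),"ztop",np.percentile(Q[:,2],[10,50,90]).round(1))
    # deck
    m=np.zeros((480,640),np.uint8)
    poly=np.array([(402,168),(536,185),(522,272),(388,258)]) if n=="top" else np.array([(433,255),(526,338),(458,392),(372,303)])
    cv2.fillPoly(m,[poly],1)
    Q=P[(m>0)&(d>0)]
    for _ in range(6):
        c=Q.mean(0);nn=np.linalg.svd(Q-c,full_matrices=False)[2][2];nn*=np.sign(nn[2])
        Q=Q[abs((Q-c)@nn)<4]
    ex=-nn.copy();ex[2]=0;ex/=np.linalg.norm(ex)
    sl=np.degrees(np.arccos(nn[2]));xd=ex*np.cos(np.radians(sl))+[0,0,np.sin(np.radians(sl))];yd=np.cross(nn,xd)
    print("slope",sl,"yaw",np.degrees(np.arctan2(ex[1],ex[0])),len(Q))
    # origin line height 55
    A=P[(d>0)&(P[...,2]>10)&(P[...,2]<140)]
    A=A[(np.linalg.norm(A[:,:2]-c[:2],axis=1)<230)]
    on=A[abs((A-c)@nn)<4];y=(on-c)@yd;x=(on-c)@xd
    k=(abs(x)<60);print("y ext",np.percentile(y[k],[0,.5,99.5,100]),"x ext",np.percentile(x,[.5,99.5]))
    ym=(np.percentile(y[k],.5)+np.percentile(y[k],99.5))/2
    O=c+ym*yd; O=O+xd*(55-O[2])/xd[2]; print("origin",O)
    up=A[((A-c)@nn>7)&((A-c)@nn<35)]-O; X,Y=up@xd,up@yd
    for lo,hi in((-95,-78),(-76,-44),(50,92)):
        h,e=np.histogram(Y[(X>lo)&(X<hi)],np.arange(-150,155,6));print(lo,h)
    print("ledge inner x",np.percentile(X[(X<-60)&(up@nn>18)],[5,50,95]))
E
python3 a.py
```

```text
top table [342.01218505 335.0517417    0.38395961]
mill 1576 [518.3 287.9 160.1  44.1] pca mean [518.2 287.4  43.3] yaw -94.7 ztop [40.9 43.4 45.7]
mill 1657 [401.3 303.6  43.9 160.1] pca mean [401.4 303.6  43.3] yaw -76.9 ztop [40.7 43.4 45.6]
slope 24.751174195081866 yaw -3.220222266957114 2009
y ext [-145.07704389 -140.89852077  149.09299262  154.05482119] x ext [-109.69781515   96.23797606]
origin [ 590.99368777 -108.42571096   55.        ]
-95 [ 0  2 19 18 25 15 22 13 13 21 15 18 17 18 18 15 17 14 16 10 16 17 14 16
  8  9  8  7 10  8  7  9  5  8  4  4  5  3  2  3  1  2  0  1  0  0  0  0
  0  0]
-76 [ 0 15 35 37 27 28 25 13 33 72 26 28 25 26 23 20 22 17 11 50 32  7  2  4
  4  5 10  9 14 13 14 25 50 15 13 17 14 18 18 18 20 19 40 36 21 23 21 22
 23 24]
50 [ 0  0  0  0  0  0 27 27  0  0  0  0  0  0  0  0  0 35  8  0  0  0  0  0
  0  0  0  0  0  2 11  0  0  0  0  0  0  0  0  0  0  0  0  0  0  0  0  0
  0  0]
ledge inner x [-86.30808457 -75.57040742 -65.35404031]
side table [372.50322948 220.86776172  -3.19037869]
mill 1082 [473.6 291.1 164.4 133.7] pca mean [503.  277.9  42.3] yaw -1
[... 154 characters left out ...]
.225205204145277 8184
y ext [-133.13379859 -131.39875704  154.61995592  158.21752162] x ext [-103.04043076  204.83593915]
origin [ 595.19360968 -110.75173451   55.        ]
-95 [ 1 34 26 24 22 23 24 16 21 20 21 22 23 21 22 20 22 18 21 16 20 21 21 19
 19 20 19 21 18 20 18 18 17 19 16 20 16 18 19 17 16 16 17 18 16 18 13 19
 12  5]
-76 [ 0  0  1  0  0  0  0 26 33  0  0  0  0  0  0  0  0  0 51 12  0  0  0  0
  0  0  0  0  0  0 12 41  3  0  0  0  0  0  0  0  0 33 24  0  0  0  0  0
  0  0]
50 [ 0  0  1  0  0  0  0 47 27  0  0  0  0  0  0  0  0  1 48 18  1  1  0  0
  0  0  0  0  0  0 28 33  3  0  1  1  0  0  0  0  0 38 21  0  0  0  0  0
  0  0]
ledge inner x [-93.45156893 -88.21050106 -82.42710675]
```

```bash
cat > b.py <<'E'
from h import *
O0=np.array([595.,-111,55])
for n in("top","side"):
    d=np.load(f"pics/{n}0.npy");P=cloud(n,d);A=P[(d>0)&(P[...,2]>8)&(P[...,2]<140)]
    O=O0.copy();yaw=np.radians(-8.2);s=np.radians(20)
    for it in range(6):
        ex=np.array([np.cos(yaw),np.sin(yaw),0]);xd=ex*np.cos(s)+[0,0,np.sin(s)];nn=np.array([-ex[0]*np.sin(s),-ex[1]*np.sin(s),np.cos(s)]);yd=np.cross(nn,xd)
        L=(A-O)@np.c_[xd,yd,nn]
        k=(abs(L[:,0])<75)&(abs(L[:,1])<140)&(abs(L[:,2])<7)
        c=np.linalg.lstsq(np.c_[L[k,:2],np.ones(k.sum())],L[k,2],rcond=None)[0]
        yaw-= -0  ; O=O+nn*c[2]*0.8
        O=O+xd*(55-O[2])/xd[2]
        yaw+= -c[1]/np.sin(s)*0.5*-1 if False else 0
    print(n,"O",O.round(1),"resid slope x,y",c.round(4))
    r=(L[:,2]>8)&(L[:,2]<18)
    for lo,hi in((-74,-46),(58,86)):
        q=L[r&(L[:,0]>lo)&(L[:,0]<hi)]
        print([np.round([np.median(q[abs(q[:,1]-t)<14,1]),(abs(q[:,1]-t)<14).sum()],1).tolist() for t in(-102,-38,38,102)])
    q=L[r&(np.min(abs(L[:,1:2]-[[-102,-38,38,102]]),axis=1)<8)&(abs(L[:,0])<110)]
    for lo,hi in((-76,-30),(40,110)):
        x=q[(q[:,0]>lo)&(q[:,0]<hi),0];print("rib x",np.percentile(x,[3,50,97]).round(1))
    x=L[(L[:,2]>22)&(L[:,2]<32)&(abs(L[:,1])<140)&(abs(L[:,0])<105),0];print("ledge top x",np.percentile(x,[3,50,97]).round(1))
    k=(abs(L[:,0])<75)&(abs(L[:,2])<4)&(abs(L[:,1])<165);print("y ext",np.percentile(L[k,1],[.3,99.7]).round(1))
    # yaw from ledge: fit x vs y
    k=(L[:,2]>22)&(L[:,2]<32)&(abs(L[:,1])<140)&(abs(L[:,0]+88)<15);print("ledge yaw err deg",np.degrees(np.polyfit(L[k,1],L[k,0],1)[0]).round(2))
    # neighbors: tall things
    B=P[(d>0)&(P[...,2]>100)&(P[...,2]<700)&(P[...,0]>450)&(P[...,0]<900)&(P[...,1]>-300)&(P[...,1]<450)]
    if n=="top":
        hi=B[B[:,2]>250]; print("overhead: min x",hi[:,0].min(),"z of those",np.percentile(hi[hi[:,0]<hi[:,0].min()+30,2],[0,50,100]))
        for y0 in range(-250,450,100):
            g=hi[(hi[:,1]>y0)&(hi[:,1]<y0+100)]
            if len(g): print(y0,g[:,0].min().round(),g[:,2].min().round())
E
python3 b.py
```

```text
top O [ 591.4 -110.5   55. ] resid slope x,y [-0.0004 -0.0007  0.0003]
[[-99.6, 54.0], [-35.7, 56.0], [40.4, 52.0], [104.4, 53.0]]
[[-100.3, 58.0], [-36.5, 61.0], [40.1, 58.0], [103.9, 54.0]]
rib x [-72.9 -57.5 -43.1]
rib x [59.4 73.1 87.7]
ledge top x [-89.9 -83.6 -78.2]
y ext [-141.5  145.8]
ledge yaw err deg 0.29
overhead: min x 568.2912655783265 z of those [500.28757211 632.35174387 677.40451771]
-250 607.0 473.0
-150 607.0 470.0
-50 568.0 472.0
50 569.0 471.0
150 608.0 471.0
250 608.0 470.0
350 606.0 471.0
side O [ 596.  -111.1   55. ] resid slope x,y [-0.0005 -0.0009 -0.0003]
[[-101.0, 54.0], [-38.3, 54.0], [38.5, 49.0], [101.9, 47.0]]
[[-102.4, 57.0], [-38.3, 54.0], [37.7, 46.0], [101.2, 42.0]]
rib x [-74.9 -61.5 -48.4]
rib x [54.4 68.5 83.2]
ledge top x [-94.1 -88.5 -82.7]
y ext [-143.2  144.3]
ledge yaw err deg 0.21
```

```bash
cat >> h.py <<'E'
YAW=np.radians(-8.4);S=np.radians(20);O=np.array([592.5,-109.3,55])
ex=np.array([np.cos(YAW),np.sin(YAW),0])
XD=ex*np.cos(S)+[0,0,np.sin(S)];ZD=np.array([-ex[0]*np.sin(S),-ex[1]*np.sin(S),np.cos(S)]);YD=np.cross(ZD,XD)
def down(yaw): return R.from_euler('z',yaw,degrees=True)*R.from_euler('x',180,degrees=True)
def deckrot(flip):
    x=-XD if flip else XD; z=-ZD
    return R.from_matrix(np.c_[x,np.cross(z,x),z])
def deckpt(x,y,z): return O+x*XD+y*YD+z*ZD
def rel(p,r):
    s=read_state();q=R.from_quat(s['ee_rot'])
    print("d[m]",(q.inv().apply(np.array(p)-s['position'])/1000).round(4),"w",(q.inv()*r).as_rotvec().round(4),
     "| pos",s['position'].round(1),"F",s['contact_force'].round(2),"T",s['wrist_torque'].round(3),"j",s['joints'].round(2),"w",round(s['gripper_width'],1),"t",s['clock'])
E
python3 -c "
from h import *
rel([401.3,303.6,110],down(-76.9))"
```

```text
d[m] [0.2692 0.199  0.1207] w [ 0.0018 -0.0011  0.9832] | pos [219.3 584.7 230.3] F [ 0.32 -0.5   0.35] T [ 0.008  0.019 -0.079] j [ 1.47  0.39  0.01 -0.   -1.19 -0.26] w 85.5 t 0.1
```

```bash
python3 -m handwheel '[[0.269,0.199,0.12,0.002,-0.001,0.983,1],[0.269,0.199,0.12,0.002,-0.001,0.983,1],[0.269,0.199,0.12,0.002,-0.001,0.983,1],[0.269,0.199,0.12,0.002,-0.001,0.983,1],[0.269,0.199,0.12,0.002,-0.001,0.983,1],[0.269,0.199,0.12,0.002,-0.001,0.983,1],[0.269,0.199,0.12,0.002,-0.001,0.983,1],[0.269,0.199,0.12,0.002,-0.001,0.983,1],[0.269,0.199,0.12,0.002,-0.001,0.983,1]]'; python3 -c "
from h import *
rel([401.3,303.6,9],down(-76.9))"
```

```text
clock: 1.23
position: [401.3, 305.5, 111.7]
ee_rot: [0.784, -0.621, -0.0, -0.002]
contact_force: [0.4, -0.6, 0.9]
gripper_width: 85.6
grasp_force: 0.0
d[m] [0.0021 0.0006 0.1027] w [-0.0021  0.0025  0.0019] | pos [401.3 305.5 111.7] F [ 0.42 -0.6   0.93] T [-0.054  0.028 -0.031] j [ 0.97  0.31 -0.45 -0.   -0.81 -0.74] w 85.6 t 1.225
```

```bash
python3 -m handwheel '[[0.002,0.001,0.06,0,0,0,1],[0.002,0.001,0.1,0,0,0,1],[0.002,0.001,0.102,0,0,0,1],[0.002,0.001,0.102,0,0,0,1],[0.002,0.001,0.102,0,0,0,-1],[0.002,0.001,0.102,0,0,0,-1],[0.002,0.001,0.102,0,0,0,-1],[0.002,0.001,0.102,0,0,0,-1],[0.002,0.001,0.102,0,0,0,-1],[0.002,0.001,0.102,0,0,0,-1]]'; python3 -c "
from h import *
rel([401.3,303.6,9],down(-76.9))"
```

```text
clock: 2.48
position: [401.6, 303.3, 10.7]
ee_rot: [0.783, -0.621, -0.0, -0.002]
contact_force: [-1.0, 0.8, 6.9]
gripper_width: 43.2
grasp_force: 62.1
d[m] [-0.0004  0.0003  0.0017] w [-0.0034  0.0033  0.0009] | pos [401.6 303.3  10.7] F [-0.97  0.83  6.87] T [0.    0.497 0.016] j [ 0.97  0.46 -0.55 -0.   -0.55 -0.74] w 43.2 t 2.475
```

```bash
python3 -m handwheel '[[0,0,-0.03,0,0,0,-1],[0,0,-0.08,0,0,0,-1],[0,0,-0.08,0,0,0,-1],[0,0,-0.08,0,0,0,-1],[0,0,-0.08,0,0,0,-1],[0,0,-0.08,0,0,0,-1]]'; python3 -c "
from h import *
rel([401.3,303.6,9],down(-76.9))
s=read_state();r=R.from_quat(s['ee_rot']);print('tool-frame T',r.inv().apply(s['wrist_torque']).round(3))
im,d=get_image('side');P=cloud('side',d);cv2.imwrite('pics/s1.png',im[120:400,120:440])
print(read_state()['wrist_torque'])"
```

```text
clock: 3.22
position: [400.4, 301.6, 88.0]
ee_rot: [0.783, -0.622, -0.0, 0.0]
contact_force: [-0.4, 0.2, -4.7]
gripper_width: 43.0
grasp_force: 64.4
d[m] [-0.0018 -0.0014  0.079 ] w [ 0.001  -0.0001  0.0001] | pos [400.4 301.6  88. ] F [-0.36  0.16 -4.66] T [ 0.126  0.015 -0.043] j [ 0.97  0.34 -0.48 -0.   -0.75 -0.74] w 43.0 t 3.225
tool-frame T [ 0.014 -0.126  0.043]
[0.11386073 0.00142437 0.0232129 ]
```

View pics/s1.png

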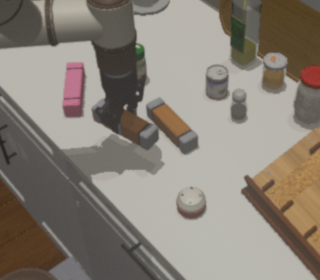

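Torque about tool y is −0.126 N m, so the heavy end of the near mill is towards tool +x. The crop shows the mill held level and clear at about (127,120), with everything else still in place.

```bash
python3 -c "
from h import *
rel([470,80,210],deckrot(True))
rel(deckpt(12,-70,90),deckrot(True)); print(deckpt(12,-70,90))"
```

```text
d[m] [ 0.2317 -0.0173 -0.1218] w [ 0.3398 -0.2314  1.9236] | pos [400.5 301.8  88.2] F [ 0.13  0.18 -4.02] T [0.114 0.001 0.023] j [ 0.97  0.34 -0.48 -0.   -0.75 -0.74] w 43.1 t 3.275
d[m] [ 0.5018 -0.0498 -0.0556] w [ 0.3398 -0.2314  1.9236] | pos [400.5 301.8  88.2] F [ 0.13  0.18 -4.02] T [0.114 0.001 0.023] j [ 0.97  0.34 -0.48 -0.   -0.75 -0.74] w 43.1 t 3.275
[ 562.97793508 -175.69964058  143.67657759]
```

```bash
python3 -m handwheel '[[0,0,-0.06,0,0,0.15,-1],[0.06,0,-0.12,0.06,-0.04,0.34,-1],[0.12,-0.01,-0.122,0.1,-0.07,0.52,-1],[0.18,-0.014,-0.122,0.13,-0.09,0.7,-1],[0.23,-0.017,-0.122,0.16,-0.11,0.9,-1],[0.28,-0.02,-0.12,0.2,-0.13,1.08,-1],[0.33,-0.03,-0.12,0.23,-0.16,1.26,-1],[0.38,-0.035,-0.12,0.26,-0.18,1.45,-1],[0.43,-0.04,-0.11,0.3,-0.2,1.64,-1],[0.48,-0.045,-0.09,0.32,-0.22,1.82,-1]]'; python3 -c "
from h import *
rel(deckpt(12,-70,70),deckrot(True))"
```

```text
clock: 4.53
position: [553.7, -156.9, 178.2]
ee_rot: [0.008, 0.986, -0.011, 0.166]
contact_force: [1.0, 1.2, -2.8]
gripper_width: 43.2
grasp_force: 64.9
d[m] [ 0.0021 -0.0185  0.0561] w [ 0.0253 -0.0135  0.1263] | pos [ 553.7 -156.9  178.2] F [ 1.05  1.15 -2.79] T [ 0.192  0.806 -0.008] j [ 0.02  0.21 -0.46  0.06 -0.57 -1.65] w 43.2 t 4.525
```

```bash
python3 -m handwheel '[[0.002,-0.018,0.02,0.025,-0.013,0.126,-1],[0.002,-0.018,0.056,0.025,-0.013,0.126,-1],[0.002,-0.018,0.056,0.025,-0.013,0.126,-1],[0.002,-0.018,0.056,0.025,-0.013,0.126,-1]]'; python3 - <<'E'
from h import *
rel(deckpt(12,-70,13),deckrot(True))
im,d=get_image('top');cv2.imwrite('pics/t2.png',cv2.resize(im[130:310,360:570],None,fx=3,fy=3))
E
```

```text
clock: 5.03
position: [570.0, -174.3, 125.6]
ee_rot: [0.069, 0.983, -0.013, 0.173]
contact_force: [-0.7, 0.6, -4.3]
gripper_width: 43.0
grasp_force: 65.1
d[m] [ 0.0001 -0.0024  0.0577] w [ 0.0012 -0.0012  0.0069] | pos [ 570.  -174.3  125.6] F [-0.71  0.6  -4.25] T [ 0.131  0.872 -0.026] j [-0.    0.3  -0.52  0.12 -0.41 -1.81] w 43.0 t 5.025
```

View pics/t2.png

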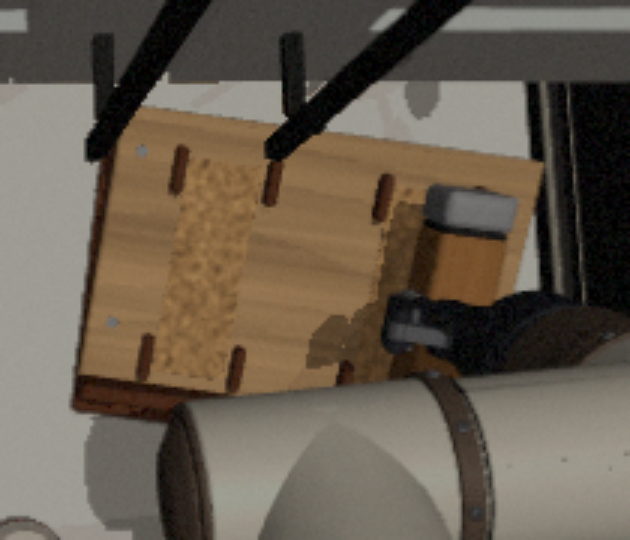

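The picture shows the mill's upper half, cap at about (470,210), over the right channel. I'll measure it in deck coordinates before going down.

```bash
cat > chk.py <<'E'
from h import *
import sys
lo,hi,y0=map(float,sys.argv[1:4])
for n in("top","side"):
    im,d=get_image(n);P=cloud(n,d);L=(P-O)@np.c_[XD,YD,ZD]
    hsv=cv2.cvtColor(im,cv2.COLOR_BGR2HSV)
    k=(d>0)&(L[...,2]>lo)&(L[...,2]<hi)&(abs(L[...,1]-y0)<45)&(abs(L[...,0])<120)
    for a,b in((-100,-65),(-65,-30),(30,65),(65,110)):
        q=L[k&(L[...,0]>a)&(L[...,0]<b)]
        if len(q)>15: print(n,a,len(q),"y",np.percentile(q[:,1],[3,50,97]).round(1),"z",np.percentile(q[:,2],[10,50,90]).round(1),"xr",np.percentile(q[:,0],[2,98]).round(1))
E
python3 chk.py 88 110 -70
```

```text
top 30 466 y [-83.3 -62.  -45.1] z [ 99.4 104.  106. ] xr [30.8 64.2]
top 65 360 y [-83.2 -62.  -44.4] z [ 98.  103.8 106.2] xr [65.6 90.7]
side -100 69 y [-88.  -69.4 -49.4] z [ 90.4 100.2 104.2] xr [-69. -65.]
side -65 445 y [-89.4 -70.9 -49. ] z [ 97.4 102.4 105.5] xr [-64.4 -31. ]
side 30 201 y [-87.5 -78.3 -60.2] z [ 95.9 102.4 105. ] xr [38.2 64.2]
side 65 300 y [-87.4 -69.8 -47.5] z [ 98.3 102.6 105.7] xr [65.8 89.3]
```

```bash
python3 -m handwheel '[[0,-0.0035,0.02,0.001,-0.001,0.007,-1],[0,-0.0035,0.045,0.001,-0.001,0.007,-1],[0,-0.0035,0.055,0.001,-0.001,0.007,-1],[0,-0.0035,0.058,0.001,-0.001,0.007,-1],[0,-0.0035,0.058,0.001,-0.001,0.007,-1],[0,-0.0035,0.058,0.001,-0.001,0.007,-1]]'; python3 - <<'E'
from h import *
rel(deckpt(0,-70,11),deckrot(True))
E
python3 chk.py 36 55 -70
```

```text
clock: 5.92
position: [589.4, -180.6, 71.8]
ee_rot: [0.072, 0.982, -0.012, 0.174]
contact_force: [0.3, 0.6, -4.3]
gripper_width: 43.1
grasp_force: 65.1
d[m] [0.0126 0.001  0.0023] w [ 0.0006  0.0017 -0.0006] | pos [ 589.4 -180.6   71.8] F [ 0.27  0.62 -4.25] T [ 0.109  0.928 -0.011] j [-0.02  0.41 -0.54  0.16 -0.28 -1.85] w 43.1 t 5.925
top 30 406 y [-89.  -67.5 -49. ] z [42.9 45.9 48.2] xr [30.7 64. ]
top 65 304 y [-88.9 -68.3 -48.7] z [42.4 45.8 48.2] xr [65.7 90.3]
side -100 56 y [-91.7 -72.6 -53.6] z [39.2 42.6 45.6] xr [-69.3 -65.1]
side -65 392 y [-91.7 -72.9 -52. ] z [40.6 43.8 46.9] xr [-64.4 -31. ]
side 30 176 y [-91.8 -81.9 -63.9] z [40.1 43.9 47.8] xr [36.  63.8]
side 65 258 y [-90.9 -72.  -51.6] z [41.  44.4 47.6] xr [65.4 88.4]
```

```bash
python3 -m handwheel '[[0,0,0.002,0,0,0,-1],[0.004,0,0.003,0,0,0,-1],[0.008,0,0.003,0,0,0,-1],[0.011,0,0.003,0,0,0,-1],[0.013,0,0.003,0,0,0,-1],[0.013,0,0.003,0,0,0,-1]]'; python3 - <<'E'
from h import *
rel(deckpt(0,-70,11),deckrot(True))
E
```

```text
clock: 6.78
position: [581.4, -179.3, 65.9]
ee_rot: [0.072, 0.981, -0.012, 0.177]
contact_force: [6.3, -3.0, 2.1]
gripper_width: 43.2
grasp_force: 65.5
d[m] [ 0.003   0.0008 -0.0005] w [0.0015 0.0082 0.0007] | pos [ 581.4 -179.3   65.9] F [ 6.33 -3.02  2.14] T [-0.88  -0.776 -0.131] j [-0.02  0.41 -0.58  0.19 -0.23 -1.88] w 43.2 t 6.775
```

```bash
python3 -m handwheel '[[0.002,0,0,0,0,0,-1],[0.004,0,0,0,0,0,-1],[0.004,0,0,0,0,0,-1]]'; python3 - <<'E'
from h import *
rel(deckpt(0,-70,11),deckrot(True))
E
python3 chk.py 36 55 -70
```

```text
clock: 7.15
position: [581.3, -178.9, 66.6]
ee_rot: [0.071, 0.981, -0.012, 0.181]
contact_force: [10.3, -7.4, 2.4]
gripper_width: 43.1
grasp_force: 65.4
d[m] [0.0031 0.0005 0.0002] w [0.0025 0.0158 0.0024] | pos [ 581.3 -178.9   66.6] F [10.29 -7.45  2.39] T [-1.955 -2.091 -0.403] j [-0.02  0.4  -0.59  0.2  -0.22 -1.89] w 43.1 t 7.15
top -65 162 y [-78.3 -61.9 -48.5] z [40.9 43.4 45.3] xr [-50.7 -30.5]
top 30 388 y [-88.5 -67.7 -48.7] z [41.6 44.3 46.7] xr [30.8 64.5]
top 65 192 y [-88.9 -68.1 -48.5] z [41.7 44.8 47.5] xr [65.5 80.6]
side -100 156 y [-91.8 -71.3 -51.9] z [38.5 41.7 44.4] xr [-78.5 -65.5]
side -65 375 y [-91.3 -72.1 -51.6] z [38.1 41.5 44.3] xr [-64.3 -30.8]
side 30 282 y [-90.3 -76.5 -53.7] z [39.7 42.7 46.2] xr [30.7 64.3]
side 65 153 y [-90.5 -71.1 -49.7] z [40.7 43.5 46.1] xr [65.4 79.1]
```

```bash
python3 -m handwheel '[[-0.004,0,0,0,0,0,-1],[-0.004,0,0,0,0,0,0.6],[-0.004,0,0,0,0,0,0.6],[-0.004,0,0,0,0,0,0.6],[-0.004,0,-0.03,0,0,0,0.6],[-0.004,0,-0.09,0,0,0,0.8],[-0.004,0,-0.12,0,0,0,1],[-0.004,0,-0.12,0,0,0,1]]'; python3 chk.py 36 55 -70; python3 - <<'E'
from h import *
rel([470,120,200],down(85.3))
rel([516,287,120],down(85.3)); rel([516,287,120],down(-94.7))
E
```

```text
clock: 8.25
position: [537.7, -173.0, 179.2]
ee_rot: [0.072, 0.982, -0.012, 0.176]
contact_force: [-0.3, 0.0, -0.7]
gripper_width: 85.8
grasp_force: 0.0
top -100 136 y [-89.7 -68.3 -48.8] z [40.9 43.3 45.4] xr [-78.7 -65.7]
top -65 178 y [-86.  -59.4 -48.3] z [39.1 42.4 45.2] xr [-64.7 -32.3]
top 30 385 y [-89.4 -68.6 -49.7] z [40.2 42.8 45. ] xr [30.7 64.5]
top 65 189 y [-90.  -68.2 -49. ] z [40.3 43.2 45.3] xr [65.5 80.8]
side -100 153 y [-92.  -73.1 -51.9] z [38.3 41.4 44.5] xr [-78.6 -65.3]
side -65 371 y [-91.8 -72.2 -52. ] z [38.  41.1 43.9] xr [-64.2 -30.3]
side 30 93 y [-91.5 -82.  -57.4] z [37.5 40.8 44.7] xr [36.3 64.8]
side 65 153 y [-91.5 -71.4 -50.6] z [38.2 41.9 44.5] xr [65.4 78.9]
d[m] [ 0.0942  0.2801 -0.0597] w [0.2625 0.2789 1.4888] | pos [ 536.5 -173.   175.8] F [ 0.24  0.01 -0.34] T [0.166 0.712 0.003] j [ 0.    0.18 -0.52  0.1  -0.53 -1.8 ] w 85.3 t 8.35
d[m] [0.1018 0.4519 0.0228] w [0.2625 0.2789 1.4888] | pos [ 536.5 -173.   175.8] F [ 0.24  0.01 -0.34] T [0.166 0.712 0.003] j [ 0.    0.18 -0.52  0.1  -0.53 -1.8 ] w 85.3 t 8.35
d[m] [0.1018 0.4519 0.0228] w [-0.2839  0.2672 -1.6182] | pos [ 536.5 -173.   175.8] F [ 0.24  0.01 -0.34] T [0.166 0.712 0.003] j [ 0.    0.18 -0.52  0.1  -0.53 -1.8 ] w 85.3 t 8.35
```

Mill 1 lies flat in the right channel, from −79 to +80 mm. Now the far one.

```bash
python3 -m handwheel '[[0.01,0.05,-0.01,-0.03,0.03,-0.16,1],[0.02,0.11,-0.01,-0.06,0.06,-0.34,1],[0.03,0.17,-0.01,-0.09,0.09,-0.52,1],[0.05,0.22,-0.01,-0.12,0.115,-0.7,1],[0.06,0.28,0,-0.155,0.145,-0.88,1],[0.08,0.34,0.01,-0.19,0.175,-1.06,1],[0.09,0.4,0.02,-0.22,0.205,-1.24,1],[0.102,0.452,0.023,-0.25,0.235,-1.42,1],[0.102,0.452,0.023,-0.284,0.267,-1.618,1],[0.102,0.452,0.023,-0.284,0.267,-1.618,1]]'; python3 - <<'E'
from h import *
rel([518.3,287.9,10],down(-94.7))
E
```

```text
clock: 9.6
position: [516.1, 287.3, 117.4]
ee_rot: [-0.677, 0.736, -0.0, -0.002]
contact_force: [0.4, -0.4, -0.7]
gripper_width: 85.4
grasp_force: 0.0
d[m] [-0.0011 -0.0024  0.1074] w [ 0.0019 -0.0032 -0.0005] | pos [516.1 287.3 117.4] F [ 0.45 -0.42 -0.66] T [-0.079 -0.032 -0.051] j [ 0.78  0.43 -0.23  0.   -0.91 -0.87] w 85.4 t 9.6
```

```bash
python3 -m handwheel '[[-0.001,-0.002,0.06,0,0,0,1],[-0.001,-0.002,0.1,0,0,0,1],[-0.001,-0.002,0.107,0,0,0,1],[-0.001,-0.002,0.107,0,0,0,1],[-0.001,-0.002,0.107,0,0,0,-1],[-0.001,-0.002,0.107,0,0,0,-1],[-0.001,-0.002,0.107,0,0,0,-1],[-0.001,-0.002,0.107,0,0,0,-1],[-0.001,-0.002,0.107,0,0,0,-1],[-0.001,-0.002,0.107,0,0,0,-1]]'; python3 -m handwheel '[[0,0,-0.02,0,0,0,-1],[0,0,-0.05,0,0,0,-1],[0,0,-0.05,0,0,0,-1],[0,0,-0.05,0,0,0,-1],[0,0,-0.05,0,0,0,-1],[0,0,-0.05,0,0,0,-1]]';python3 - <<'E'
from h import *
for f in(False,True):
    rel(deckpt(12,68.5,75),deckrot(f))
s=read_state();r=R.from_quat(s['ee_rot']);print('tool-frame T',r.inv().apply(s['wrist_torque']).round(3))
E
```

```text
clock: 10.85
position: [519.6, 288.5, 14.8]
ee_rot: [-0.678, 0.735, -0.001, 0.002]
contact_force: [-1.2, -0.1, 7.4]
gripper_width: 43.1
grasp_force: 62.8
clock: 11.6
position: [518.1, 287.3, 61.9]
ee_rot: [-0.678, 0.736, -0.0, -0.001]
contact_force: [0.0, 0.0, -4.5]
gripper_width: 43.0
grasp_force: 62.2
d[m] [ 0.32   -0.0967 -0.0672] w [ 0.2645  0.2793 -1.4893] | pos [518.1 287.3  61.9] F [ 0.01  0.   -4.46] T [-0.14   0.021 -0.004] j [ 0.78  0.5  -0.28  0.   -0.79 -0.86] w 43.0 t 11.6
d[m] [ 0.32   -0.0967 -0.0672] w [ 0.2843 -0.2692  1.6174] | pos [518.1 287.3  61.9] F [ 0.01  0.   -4.46] T [-0.14   0.021 -0.004] j [ 0.78  0.5  -0.28  0.   -0.79 -0.86] w 43.0 t 11.6
tool-frame T [-0.01   0.142  0.004]
```

The torque is now +0.142, so this mill's heavy end is towards tool −x. I'll place it with tool x pointing up the slope.

```bash
python3 -m handwheel '[[0.01,0.03,-0.03,0.02,0.02,-0.12,-1],[0.03,0.05,-0.08,0.05,0.05,-0.28,-1],[0.06,0.05,-0.11,0.08,0.08,-0.45,-1],[0.1,0.04,-0.12,0.11,0.12,-0.62,-1],[0.14,0.03,-0.12,0.14,0.15,-0.79,-1],[0.18,0.01,-0.12,0.17,0.18,-0.96,-1],[0.22,-0.02,-0.12,0.2,0.21,-1.13,-1],[0.26,-0.05,-0.12,0.23,0.24,-1.3,-1],[0.3,-0.08,-0.11,0.265,0.279,-1.489,-1],[0.32,-0.097,-0.09,0.265,0.279,-1.489,-1]]'; python3 - <<'E'
from h import *
rel(deckpt(12,68.5,75),deckrot(False))
E
```

```text
clock: 12.85
position: [589.5, -41.1, 153.4]
ee_rot: [0.982, -0.072, 0.175, 0.012]
contact_force: [0.9, 1.0, -4.3]
gripper_width: 42.9
grasp_force: 63.8
d[m] [-0.0095 -0.0014  0.0218] w [-0.0023 -0.0032 -0.0012] | pos [589.5 -41.1 153.4] F [ 0.88  1.   -4.29] T [0.26  0.965 0.037] j [ 0.26  0.25 -0.57  0.32 -0.44  0.89] w 42.9 t 12.85
```

```bash
python3 -m handwheel '[[-0.009,-0.001,0.02,0,0,0,-1],[-0.009,-0.001,0.03,0,0,0,-1],[-0.009,-0.001,0.03,0,0,0,-1],[-0.009,-0.001,0.03,0,0,0,-1]]'; python3 - <<'E'
from h import *
rel(deckpt(12,69,18),deckrot(False))
E
python3 chk.py 75 105 70
```

```text
clock: 13.35
position: [591.8, -37.7, 123.0]
ee_rot: [0.982, -0.072, 0.175, 0.011]
contact_force: [0.3, -0.6, -3.6]
gripper_width: 43.0
grasp_force: 63.8
d[m] [-0.0009  0.0019  0.0497] w [-0.0031 -0.0034 -0.0001] | pos [591.8 -37.7 123. ] F [ 0.26 -0.63 -3.65] T [0.158 0.906 0.026] j [ 0.26  0.29 -0.63  0.4  -0.34  0.81] w 43.0 t 13.35
top -65 276 y [65.  82.9 94. ] z [89.5 95.6 98.1] xr [-63.7 -31.1]
top 30 465 y [53.1 75.2 93.4] z [93.3 96.6 98.5] xr [30.8 64.1]
top 65 399 y [52.4 75.  93.5] z [91.6 96.5 98.8] xr [65.6 93.8]
side -100 23 y [55.5 70.  85.3] z [79.8 87.3 92. ] xr [-66. -65.]
side -65 399 y [49.3 66.  89.8] z [85.5 94.1 97.5] xr [-64.4 -30.8]
side 30 237 y [49.5 63.2 87.9] z [87.2 95.3 98.1] xr [39.9 64.4]
side 65 307 y [49.4 66.  89.3] z [84.7 95.1 98.3] xr [65.9 93. ]
```

```bash
python3 -m handwheel '[[0,0.002,0.02,0,0,0,-1],[0,0.002,0.04,0,0,0,-1],[0,0.002,0.05,0,0,0,-1],[0,0.002,0.05,0,0,0,-1],[0,0.002,0.05,0,0,0,-1]]'; python3 - <<'E'
from h import *
rel(deckpt(0,69,15),deckrot(False))
E
python3 chk.py 36 55 70
```

```text
clock: 14.08
position: [608.4, -42.4, 76.0]
ee_rot: [0.982, -0.072, 0.175, 0.011]
contact_force: [0.7, -0.2, -4.7]
gripper_width: 43.1
grasp_force: 63.8
d[m] [-0.0128 -0.0005  0.0027] w [-0.0028 -0.0035 -0.0009] | pos [608.4 -42.4  76. ] F [ 0.73 -0.18 -4.72] T [0.158 0.966 0.023] j [ 0.19  0.38 -0.72  0.69 -0.18  0.57] w 43.1 t 14.075
top -65 262 y [58.5 77.7 91.4] z [43.1 45.9 48. ] xr [-64.3 -31.3]
top 30 387 y [50.6 72.2 90.9] z [44.5 46.9 49.2] xr [31.2 64.2]
top 65 331 y [51.2 71.6 90.6] z [43.2 46.8 49.3] xr [65.6 93.5]
side -65 337 y [47.2 67.4 87.9] z [40.6 44.5 47.6] xr [-64.6 -30.8]
side 30 210 y [47.3 62.5 85.9] z [41.7 45.6 48.7] xr [39.1 64.3]
side 65 262 y [47.3 66.7 87.8] z [41.8 45.7 48.3] xr [65.8 93.3]
```

Joint 5 is at −0.18, close to its −0.16 limit, so I won't slide in this pose. I'll set the mill down here, then regrip with the tool closer to vertical and slide it home.

```bash
python3 -m handwheel '[[0,0,0,0,0,0,0.5],[0,0,0,0,0,0,0.5],[0,0,0,0,0,0,0.5],[0,0,-0.02,0,0,0,0.7],[0,0,-0.06,0,0,0,1],[0,0,-0.06,0,0,0,1]]'; python3 chk.py 36 55 70;  python3 - <<'E'
from h import *
def tilt(f,a):
    return R.from_rotvec(np.radians(a)*YD)*deckrot(f)   # + about YD : x up -> 
r=tilt(False,12);print(r.as_matrix()[:,2])
rel(deckpt(10,69,60),r)
E
```

```text
clock: 14.92
position: [589.4, -38.5, 135.2]
ee_rot: [0.981, -0.072, 0.178, 0.01]
contact_force: [0.8, 0.4, -0.4]
gripper_width: 85.4
grasp_force: 0.0
top -100 25 y [52.5 71.5 90. ] z [39.1 42.1 44.5] xr [-68.2 -65.1]
top -65 314 y [52.3 74.6 91.2] z [40.  43.1 45.4] xr [-63.9 -31.5]
top 30 394 y [50.9 71.4 90.8] z [40.5 43.2 45.1] xr [30.8 64.4]
top 65 295 y [50.9 71.5 90.7] z [39.8 43.1 45.7] xr [65.7 91.2]
side -100 29 y [48.6 67.3 88.9] z [37. 40. 43.] xr [-67.9 -65.1]
side -65 314 y [47.7 67.2 88.1] z [38.1 41.5 44.8] xr [-64.1 -30.9]
side 30 43 y [48.7 57.9 77.2] z [38.4 41.3 44.2] xr [31.8 64.3]
side 65 232 y [47.7 67.4 88.4] z [37.9 41.2 44.7] xr [66.3 91.4]
[ 0.1376801  -0.02033083 -0.99026807]
d[m] [-0.0022 -0.0007  0.0174] w [-0.0028 -0.2123 -0.0005] | pos [587.5 -39.6 131.9] F [-0.35 -0.06 -0.11] T [ 0.115  0.729 -0.03 ] j [ 0.26  0.28 -0.62  0.38 -0.37  0.84] w 85.6 t 15.025
```

```bash
python3 -m handwheel '[[-0.001,-0.001,0,-0.003,-0.14,0,1],[-0.001,-0.001,0,-0.003,-0.14,0,1],[-0.001,-0.001,0,-0.003,-0.14,0,1]]';  python3 - <<'E'
from h import *
r=R.from_rotvec(np.radians(8)*YD)*deckrot(False)
rel(deckpt(9,69.5,15),r)
E
```

```text
clock: 15.4
position: [586.0, -39.4, 129.8]
ee_rot: [0.992, -0.073, 0.105, 0.009]
contact_force: [0.2, -0.1, -0.6]
gripper_width: 85.4
grasp_force: 0.0
d[m] [ 0.0075 -0.0015  0.0605] w [ 0.0027 -0.001  -0.0008] | pos [586.  -39.4 129.8] F [ 0.25 -0.12 -0.63] T [ 0.083  0.405 -0.01 ] j [ 0.25  0.33 -0.44  0.14 -0.62  1.06] w 85.4 t 15.4
```

```bash
python3 -m handwheel '[[0.007,-0.0015,0.03,0,0,0,1],[0.007,-0.0015,0.055,0,0,0,1],[0.007,-0.0015,0.06,0,0,0,1],[0.007,-0.0015,0.06,0,0,0,1],[0.007,-0.0015,0.06,0,0,0,-1],[0.007,-0.0015,0.06,0,0,0,-1],[0.007,-0.0015,0.06,0,0,0,-1],[0.007,-0.0015,0.06,0,0,0,-1],[0.007,-0.0015,0.06,0,0,0,-1],[0.007,-0.0015,0.06,0,0,0,-1]]';  python3 - <<'E'
from h import *
r=R.from_rotvec(np.radians(8)*YD)*deckrot(False)
rel(deckpt(9,69.5,15),r);print("slide 12mm in tool:",r.inv().apply(-12*XD))
E
```

```text
clock: 16.65
position: [606.2, -40.0, 75.0]
ee_rot: [0.992, -0.073, 0.105, 0.008]
contact_force: [-2.8, 0.2, 5.5]
gripper_width: 43.2
grasp_force: 62.3
d[m] [-0.0007  0.001   0.0027] w [ 0.0006 -0.0025 -0.0005] | pos [606.2 -40.   75. ] F [-2.83  0.17  5.52] T [0.039 0.921 0.022] j [ 0.24  0.43 -0.46  0.17 -0.5   1.05] w 43.2 t 16.65
slide 12mm in tool: [-1.18832168e+01  8.71417796e-17  1.67007721e+00]
```

```bash
python3 -m handwheel '[[-0.004,0,0.0006,0,0,0,-1],[-0.008,0,0.0011,0,0,0,-1],[-0.011,0,0.0015,0,0,0,-1],[-0.0135,0,0.0019,0,0,0,-1],[-0.0155,0,0.0022,0,0,0,-1],[-0.0155,0,0.0022,0,0,0,-1]]'; python3 chk.py 36 55 70;  python3 - <<'E'
from h import *
r=R.from_rotvec(np.radians(8)*YD)*deckrot(False)
rel(deckpt(-2.5,69.5,15),r)
E
```

```text
clock: 17.4
position: [596.7, -37.6, 71.9]
ee_rot: [0.991, -0.072, 0.111, 0.007]
contact_force: [7.9, -6.7, 5.0]
gripper_width: 43.0
grasp_force: 62.0
top 30 347 y [54.1 76.1 93.5] z [40.7 43.3 45.7] xr [31.4 64.6]
top 65 185 y [53.5 74.4 94.2] z [41.3 44.2 46.3] xr [65.4 80.6]
side -100 130 y [50.1 70.3 90.9] z [38.1 41.5 44.8] xr [-78.5 -65.6]
side -65 311 y [50.6 69.3 90.8] z [38.5 41.4 44.5] xr [-64.2 -30.9]
side 30 189 y [51.3 67.7 89.3] z [38.6 41.9 44.9] xr [38.8 64.9]
side 65 137 y [50.8 68.8 90.6] z [39.3 42.9 45.9] xr [65.4 81.2]
d[m] [-0.0019  0.002   0.0033] w [-0.0022 -0.0125  0.0015] | pos [596.7 -37.6  71.9] F [ 6.81 -4.62  4.53] T [-1.714 -1.6   -0.152] j [ 0.25  0.41 -0.5   0.19 -0.46  1.02] w 43.1 t 17.5
```

Home at −78.5 to +81. I'll ease the push, release and retract.

```bash
python3 -m handwheel '[[0.003,0,0,0,0,0,-1],[0.003,0,0,0,0,0,0.6],[0.003,0,0,0,0,0,0.6],[0.003,0,0,0,0,0,0.6],[0.003,0,-0.03,0,0,0,0.7],[0.003,0,-0.08,0,0,0,1],[-0.08,0,-0.12,0,0,0,1],[-0.14,0,-0.12,0,0,0,1],[-0.18,0,-0.12,0,0,0,1],[-0.18,0,-0.12,0,0,0,1]]'; python3 chk.py 36 55 70; python3 chk.py 36 55 -70; python3 - <<'E'
from h import *
im,d=get_image('side');cv2.imwrite('pics/s3.png',im)
E
```

```text
clock: 18.75
position: [386.0, -10.4, 145.8]
ee_rot: [0.992, -0.072, 0.102, 0.009]
contact_force: [1.4, 0.7, 0.2]
gripper_width: 85.0
grasp_force: 0.0
top -100 135 y [52.8 73.6 93.3] z [40.5 43.4 45.3] xr [-78.7 -65.3]
top -65 359 y [52.5 74.  93. ] z [40.2 43.1 45. ] xr [-64.2 -31.2]
top 30 380 y [53.3 73.6 93.2] z [40.3 42.8 45. ] xr [30.6 64.2]
top 65 188 y [53.4 73.9 93.9] z [40.9 43.2 45.3] xr [65.2 80.8]
side -100 134 y [49.7 68.6 90. ] z [38.  41.7 44.8] xr [-78.5 -65.3]
side -65 308 y [51.4 70.1 90.8] z [38.5 41.2 44.3] xr [-64.3 -31. ]
side 30 309 y [51.1 70.3 90.5] z [38.1 41.7 44.5] xr [30.7 64.6]
side 65 136 y [50.6 69.3 91.5] z [38.8 41.7 44.8] xr [66.  80.8]
top -100 141 y [-89.2 -68.9 -48.8] z [40.5 43.5 45.5] xr [-78.9 -65.2]
top -65 361 y [-88.8 -68.  -49. ] z [39.7 42.9 44.9] xr [-64.3 -30.7]
top 30 389 y [-89.2 -68.3 -49.4] z [39.8 42.7 45.1] xr [30.6 64.4]
top 65 189 y [-89.9 -68.5 -48.9] z [40.5 43.2 45.7] xr [65.5 80.6]
side -100 154 y [-91.3 -73.  -52. ] z [38.  41.3 44.5] xr [-78.6 -65.3]
side -65 365 y [-91.3 -72.4 -51.8] z [38.3 41.2 43.7] xr [-64.5 -31.1]
side 30 359 y [-90.3 -71.2 -50.9] z [38.4 41.4 44.1] xr [30.6 64.4]
side 65 152 y [-91.4 -71.5 -50.8] z [39.  42.  44.7] xr [65.1 79.3]
```

View pics/s3.png

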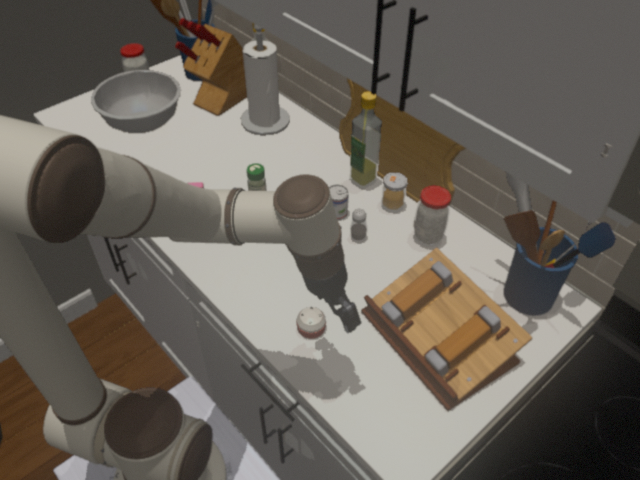

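The side view shows both mills flat in their channels, at about (418,292) and (463,338), lower ends at the ledge. The bystanders are in place and the arm is clear. Both mills were still pressed against the ledge when I released them.

```bash
python3 -c "
from bench import *
print(job_done())"
```

```text
the job is handed in; nothing more can be done
None
```

Both mills lie flat in their own channels with the heavy end down the slope against the foot ledge; the shaker, jar, tin and timer were not moved, and the job was handed in at about 19 s.

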